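Seat the flow-cell cover on its hidden dowel and hold the seal down

TASK

Fit the blue cover on the flow-cell holder: lay it level on top of the brass pin about 2 cm off its place, then slide it over the pin, square with the orange frame and long side to long side, until the socket underneath drops onto the pin. Press the cover down until the sprung orange frame is fully down on its stop, and finish while still holding it pressed down with the gripper; leave everything else where it stands.

Things in the scene. Friction and masses are not known exactly. Their poses are not given: they have to be found in the camera images.
- cover: Blue loose cover plate, about 0.18 kg: 90 mm (its x) x 70 mm (its y) x 18 mm thick, lying flat on the worktop; the same turned half round. Origin: centre of its underside, also the centre of the mouth of a blind round socket in the underside (14 mm across, 15 mm deep, mouth chamfered 2 mm), not visible from above.
- handle_top (a point): Centre of the top of the cover's white rib handle, 48 mm straight above the cover's origin. The rib is 50 mm long along the cover's x, 14 mm wide in y, and stands 30 mm above the plate.
- holder: Flow-cell holder, fixed to the worktop: aluminium bed 150 mm (its x) x 120 mm (its y), top 24 mm above the worktop. Origin: centre of its underside, on the worktop; z up. The orange pressure frame and the brass dowel pin are at its middle.
- pin_top (a point): Centre of the top of the brass dowel pin, 49 mm above the worktop. The pin is 10 mm across, chamfered to 7 mm at the top, upright at the middle of the holder, and stands 9 mm above the orange frame. A cover riding on the pin has its underside at 49 mm; dropped on, at 40 mm; pressed home, at 36 mm.
- frame (a joint): Travel (m) of the orange sprung pressure frame (96 x 76 mm, same axes as the holder, top 40 mm above the worktop when up): 0 = up, 0.004 = pressed down on its stop. Springs push it up: about 4.5 N on it before it moves, about 11 N at the stop; the cover's own weight does not move it.
- timer: Bystander, to be left alone: grey-white bench timer, 70 x 62 x 20 mm; origin at the centre of its underside.
- marker: Bystander, to be left alone: red-capped marker pen lying down, 132 mm long, 15 mm thick; origin at the centre of its underside.
- tape: Bystander, to be left alone: roll of yellow label tape lying flat, 60 mm across, 19 mm high; origin at the centre of its underside.
- petri: Bystander, to be left alone: clear petri dish, 68 mm across, 14 mm high; origin at the centre of its underside.
- beaker: Bystander, to be left alone: empty glass beaker, 74 mm across, 80 mm high; origin at the centre of its underside.
- yellow_rack: Bystander, to be left alone: yellow pipette tip box with grey lid, 83 x 121 x 72 mm; origin at the centre of its underside.
Not all that is in view belongs to the job. Several things look just like the cover: the one meant starts farthest to the robot's left.

How it is judged:
By the outcome, as a careful person would: the job done as asked, in the order asked, and still so for the second after the job is handed in, while the arm keeps its last pose, push and grip.
It also fails if it takes over 45 s, if anything falls off the work surface, if the arm or the gripper's body presses on something with over 40 N, if the wrist force passes 120 N, or if a joint passes its speed limit or range.

ROBOT

A 6-joint arm with a two-finger parallel gripper is mounted at the origin on a cart in front of the work surface, level with it; the furniture and walls round the work are solid. World frame = base frame: x ahead of the robot, y to its left, z up, the work surface at z = 0. Lengths are in mm, angles in rad, forces in N, time in s.
With the tool pointing down it reaches from about 400 to 925 mm from the base axis. Payload 12.5 kg.
Tool frame: the origin (TCP) lies midway between the tips of the shut fingers; the grasp point (between the pads) lies 19 mm behind it; z points along the fingers, y is the line along which they close (so a half turn about z gives the same grasp; the last joint's range is limited). The gripper opens to 95 mm and grips with 3 to 60 N. Pads are 20 mm wide; open, the fingers measure 119 mm over their backs; the gripper's body (75 mm by 180 mm) begins 59 mm behind the grasp point.
Start: joints at [1.072, 0.491, 1.559, -0, 1.092, -0.106], TCP at [239.222, 577.428, 183.761] pointing down, gripper open.
Joint ranges: [-3.1, 3.1], [-0.84, 2.19], [0.05, 2.79], [-1.13, 4.28], [0.06, 2.93], [-2.69, 2.69]. Speed limits (rad/s): [2.22, 2.22, 2.79, 3.14, 3.14, 3.14].

INTERFACE

Orientations are given as [roll, pitch, yaw] about the fixed x, y, z axes, in that order (R = Rz(yaw) Ry(pitch) Rx(roll)).
In Python, from cell import state, viewer, env, models gives the robot as it stands. The module is installed in compiled form; this text tells all that it offers.
- The arm moves only by the tool arm_command, never from a script. Its argument "rows" is a list of rows, each a list of 2 entries, a list of its own where there are three numbers: the shift along the tool's x, y, z normalised to -1 to 1, where 1 is 0.25 m, then the turn about the tool's z normalised to -1 to 1, where 1 is pi rad. A call has exactly 5 rows; each row shifts and turns the commanded pose from where the row before left it, along the tool's axes as they then stand; what a row does not reach is not made up. A row lasts 1/10 s, in which the tool goes at most 50 mm and 8.59 degrees, less where a joint would pass 70% of its speed; a pose out of reach is approached as far as the arm can. A call with a number of a shift or a turn outside -1 to 1 is refused whole. A call with a gripper value outside its range is refused whole. "claw" is the opening, from 0 (shut) to 1 (fully open), set as the call begins (left out, the last holds). The fingers move at their own pace and stop on an object; the grip force is fixed at half the most. Time passes only in rows, so rows that do not move let the fingers close, or fill a call up. It gives the time, the measured TCP pose, the force, the opening and the grip force at its end, in the units of the state.
- state(): the state, without advancing time (a new reading comes with each control period).
- viewer.read_camera(name): name is "side" or "top" or "wrist"; returns (picture, depth): 480x640x3 uint8, red, green, blue; 480x640 float32, mm along the optical axis (not along the pixel's ray), 0 where there is no reading.
- viewer.get_calibration(name): a dict with "camera_matrix" (3x3 intrinsics, pixels), "world_to_cam" (4x4, takes a point from world to camera coordinates). Camera axes: x right, y up, looking along -z (the intrinsics and any distortion apply to the point x, -y, -z); pixel columns grow to the right and rows downward; lengths in mm; the calibration is good to about 2 mm. The wrist camera is an equidistant fisheye: a pixel r from the principal point sees the ray r / f radians off the axis. A picture is of the moment at which its call begins: read the wrist's pose just before it. get_calibration takes no time and is no camera call; for the wrist camera it gives the pose at the moment of the call.
- env.job_done(): hands the job in; it is judged then, once.
Trained networks look in the newest picture that a camera, given by its name, has taken for a name from the list of things; names that differ only in an ending like _2 or _b are one class to them, and where a whole thing is asked for, a point or a joint stands for the part that bears it (a point fixed in the world has none). Each returns a list of dicts, best first, with "confidence" (0 to 1); they miss things now and then, are a little off and sometimes report something else, mostly with a low value. They report only what shows in the picture. A call takes as long as a camera call. They do not tell look-alikes from the thing itself.
- models.search_frame(camera, label): "position" ([x, y, z] in mm, in world coordinates, good to about 4 mm: the middle of the surface that is visible of it).
- models.mark_of(camera, label): "position" ([x, y, z] in mm, in world coordinates, good to about 4 mm: a listed point, or the origin of a listed thing).
The state is a dict: "t": time; "joints": joint angles; "qvel": joint speeds; "tau": joint torques, N m; "eef_pos": TCP position; "tcp_rot": TCP orientation; "ft_force": force on the tool from outside, world axes, zero at the start; "moment": the same for the moment, N m; "opening": opening from 0.0 (shut) to 1.0 (fully open); "grip_force": force on a finger pad.
Only numpy, scipy, OpenCV 4.12 (cv2) and the standard library are available. Lean on these libraries where they do the work, as an engineer would, in place of code of your own. Each camera call takes 0.05 s, during which the arm holds its last target. There are 200 camera calls.

## Working session

There is one attempt and no reset: what is moved stays moved. The work goes in short steps, Python scripts to look and compute and a tool call to move; the robot and the scene stay as the last step left them, time stands still between calls to the robot, and variables do not carry over. Pictures are saved under pics/ and viewed, at most 10 in all, crops included, and the job is handed in when it is done.

Besides the shell and the picture viewer there is one more tool, called after ">>>" as a command line: name --argument value ..., lists and objects as JSON in quotes. arm_command: Moves the arm, as the interface text tells. Scaled input: -1 to 1 covers 0.25 m each way for a shift and pi rad each way for a turn. Its arguments: {"type":"object","properties":{"rows":{"type":"array","items":{"type":"array"}},"claw":{"type":"number"}},"required":["rows"]}

```bash
mkdir -p pics
python3 - <<'E'
from cell import state, viewer, env, models
import cv2
s=state(); print({k:s[k] for k in('t','eef_pos','tcp_rot','ft_force','opening')})
for c in('top','side'):
    im,d=viewer.read_camera(c); cv2.imwrite(f'pics/{c}1.png',im[:,:,::-1])
    for l in('cover','handle_top','holder','pin_top'):
        print(c,l,[( [round(float(v)) for v in r['position']],round(r['confidence'],2)) for r in models.mark_of(c,l)])
E
```

```text
{'t': 0.0, 'eef_pos': array([239.08811924, 577.16438914, 183.1901855 ]), 'tcp_rot': array([-3.14052092e+00, -1.21213788e-04,  2.74877010e+00]), 'ft_force': array([ 0.25811919, -0.2995638 ,  0.01529084]), 'opening': 1.001640417682321}
top cover [([658, -309, 1], 0.71), ([522, -236, -2], 0.6), ([480, 413, 3], 0.26)]
top handle_top [([473, -380, 44], 0.91), ([527, -234, 49], 0.89), ([657, -312, 49], 0.68)]
top holder [([579, 82, 3], 0.84)]
top pin_top [([573, 85, 50], 0.7)]
side cover [([662, -313, 3], 0.89), ([524, -237, -1], 0.62), ([469, -383, -1], 0.6)]
side handle_top [([467, -386, 48], 0.72), ([524, -234, 52], 0.67), ([654, -312, 51], 0.61)]
side holder [([577, 78, -1], 0.72)]
side pin_top [([576, 82, 53], 0.74)]
```

View pics/top1.png

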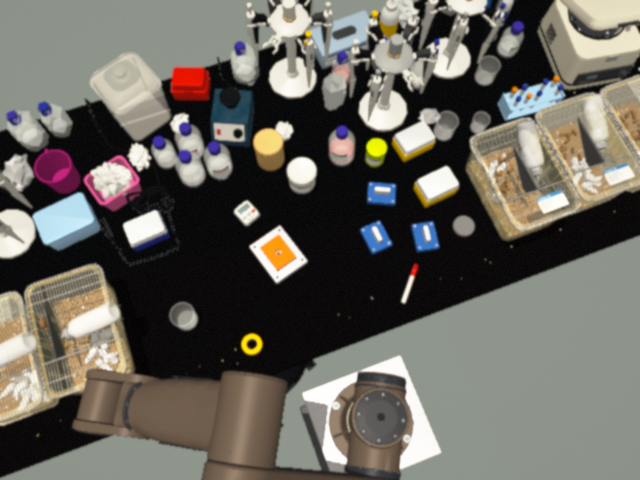

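View pics/side1.png

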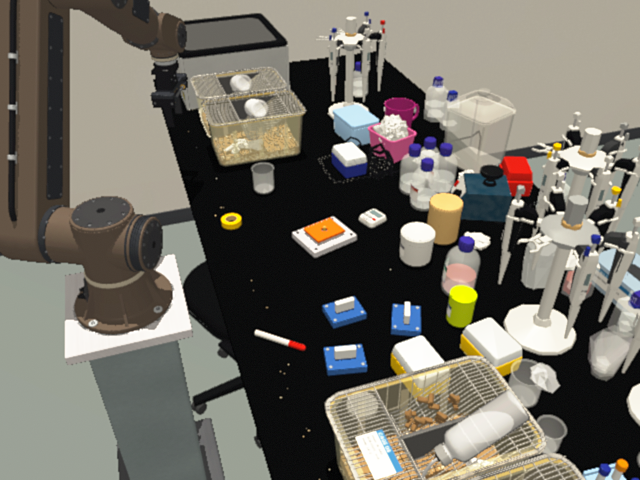

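Three look-alikes in the top view: (376,237) → world (524,-235), (381,193) → (657,-312), and (425,236) → (470,-383). The largest y (the robot's left) is the one at (376,237), which is also nearest the holder. I'll confirm it in a crop and measure it together with the frame.

```bash
cat > h.py <<'E'
from cell import state, viewer, env, models
import cv2, numpy as np
def cloud(c):
    cal=viewer.get_calibration(c); im,d=viewer.read_camera(c)
    K=np.array(cal['camera_matrix']); T=np.linalg.inv(np.array(cal['world_to_cam']))
    v,u=np.mgrid[0:480,0:640]; x=(u-K[0,2])/K[0,0]; y=(v-K[1,2])/K[1,1]
    if c=='wrist':
        r=np.hypot(x,y)+1e-9; k=np.tan(np.minimum(r,1.5))/r; x,y=x*k,y*k
    P=np.stack([x*d,-y*d,-d],-1)@T[:3,:3].T+T[:3,3]
    P[d==0]=np.nan
    return im,P
def rect(P,m):
    p=P[m]; p=p[~np.isnan(p[:,0])]
    (c,wh,a)=cv2.minAreaRect(p[:,:2].astype(np.float32)) 
    if wh[0]<wh[1]: a+=90; wh=wh[::-1]
    a=(a+90)%180-90
    return dict(n=len(p),c=np.round(c,1),wh=np.round(wh,1),yaw=round(a,1),med=np.round(np.median(p,0),1))
def masks(im,P,cov,hol):
    hsv=cv2.cvtColor(im,cv2.COLOR_RGB2HSV).astype(int); H,S,V=hsv[...,0],hsv[...,1],hsv[...,2]
    near=lambda c,r: np.hypot(P[...,0]-c[0],P[...,1]-c[1])<r
    z=P[...,2]
    return dict(blue=near(cov,65)&(H>95)&(H<130)&(S>110)&(V>50)&(z>10)&(z<28),
      rib=near(cov,65)&(S<70)&(V>120)&(z>40)&(z<58),
      frame=near(hol,75)&(H>5)&(H<25)&(S>120)&(z>30)&(z<55),
      bed=near(hol,110)&(S<70)&(V>110)&(z>15)&(z<32))
E
python3 - <<'E'
from h import *
for c in('top','side'):
    im,P=cloud(c)
    for k,m in masks(im,P,(524,-235),(577,82)).items(): print(c,k,rect(P,m) if m.sum()>5 else m.sum())
    if c=='top': cv2.imwrite('pics/crop1.png',cv2.resize(im[170:290,230:450,::-1],None,fx=3.6,fy=3.6,interpolation=2))
E
```

```text
top blue {'n': 420, 'c': array([ 523.1, -231.9]), 'wh': array([92.4, 75.7]), 'yaw': 4.8, 'med': array([ 516.4, -223. ,   18.8])}
top rib {'n': 71, 'c': array([ 523.2, -232.5]), 'wh': array([50.9, 17. ]), 'yaw': 4.7, 'med': array([ 522.2, -231.3,   48.3])}
top frame {'n': 639, 'c': array([577.2,  82. ]), 'wh': array([97.7, 74.6]), 'yaw': 15.4, 'med': array([575.5,  81.8,  41.1])}
top bed {'n': 903, 'c': array([578.1,  81.8]), 'wh': array([153.3, 121.1]), 'yaw': 16.1, 'med': array([565.4,  83.5,  24.6])}
side blue {'n': 471, 'c': array([ 522.1, -235.9]), 'wh': array([92.6, 77.2]), 'yaw': 3.9, 'med': array([ 513.5, -250.3,   15.2])}
side rib {'n': 95, 'c': array([ 522.3, -237.1]), 'wh': array([50.6, 20. ]), 'yaw': 2.1, 'med': array([ 521.3, -238.1,   45.4])}
side frame {'n': 561, 'c': array([577.9,  78. ]), 'wh': array([101.4,  85.4]), 'yaw': 16.0, 'med': array([575.3,  75.4,  37.3])}
side bed {'n': 711, 'c': array([577.4,  74.5]), 'wh': array([157.8, 125.5]), 'yaw': 14.0, 'med': array([556.8,  45.4,  21.1])}
```

View pics/crop1.png

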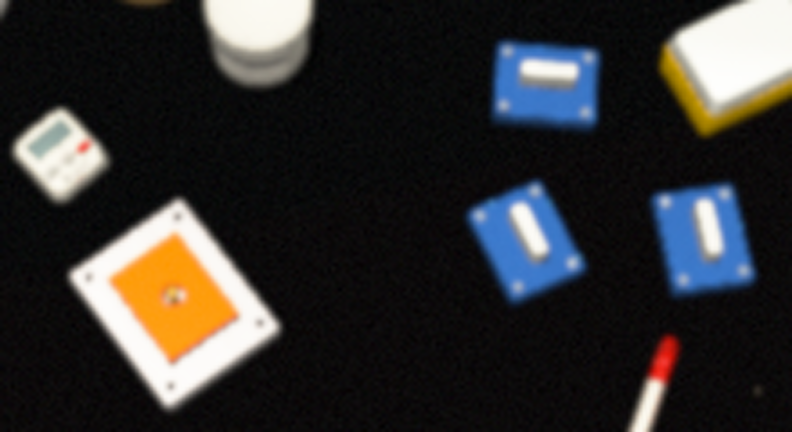

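The crop shows the three covers. The one meant is at crop (525,240), farthest to the robot's left; the others are at (547,83) and (703,240). Its rib runs along the plate's long side. Cover ≈ (523,-234) with yaw ≈ 4°, holder ≈ (577.5,80) with yaw ≈ 15.5°. Moving above the cover at tool yaw ≈ 184.5°.

>>> arm_command --rows '[[[0,0,0],-0.0375],[[0,0,0],-0.0375],[[0,0,0],-0.0375],[[0,0,0],-0.0375],[[-0.088,-0.132,0],0]]' --claw 1

```text
t: 1.1
eef_pos: [262.3, 548.0, 183.5]
tcp_rot: [3.141, 0.0, -3.056]
ft_force: [0.9, -1.1, -0.1]
opening: 1.003
grip_force: 0.0
```

>>> arm_command --rows '[[[-0.088,-0.132,0],0],[[-0.088,-0.132,0],0],[[-0.088,-0.132,0],0],[[-0.088,-0.132,0],0],[[-0.088,-0.132,0],0]]'

```text
t: 1.6
eef_pos: [387.1, 389.1, 183.9]
tcp_rot: [3.141, 0.0, -3.063]
ft_force: [0.9, 0.4, 0.4]
opening: 1.006
grip_force: 0.0
```

>>> arm_command --rows '[[[-0.088,-0.132,0],0],[[-0.088,-0.132,0],0],[[-0.088,-0.132,0],0],[[-0.088,-0.132,0],0],[[0,-0.182,0],0]]'

```text
t: 2.1
eef_pos: [490.1, 219.4, 183.6]
tcp_rot: [3.141, 0.001, -3.063]
ft_force: [0.4, -0.1, 0.4]
opening: 0.998
grip_force: 0.0
```

>>> arm_command --rows '[[[0,-0.182,0],0],[[0,-0.182,0],0],[[0,-0.182,0],0],[[0,-0.182,0],0],[[0,-0.182,0],0]]'

```text
t: 2.6
eef_pos: [505.7, -8.3, 184.0]
tcp_rot: [3.142, 0.001, -3.063]
ft_force: [-0.2, 0.7, -0.4]
opening: 0.997
grip_force: 0.0
```

>>> arm_command --rows '[[[0,-0.182,0],0],[[0,-0.182,0],0],[[0,-0.182,0],0],[[0,-0.182,0],0],[[0,-0.182,0],0]]'

```text
t: 3.1
eef_pos: [523.5, -235.3, 183.9]
tcp_rot: [-3.142, 0.0, -3.063]
ft_force: [0.6, 0.7, 0.0]
opening: 0.999
grip_force: 0.0
```

Run:
```python
from h import *
im,P=cloud('wrist'); cv2.imwrite('pics/w1.png',im[:,:,::-1])
print(viewer.get_calibration('wrist'))
for k,m in masks(im,P,(524,-235),(577,82)).items(): print(k,rect(P,m) if m.sum()>5 else m.sum())
print(models.mark_of('wrist','handle_top'),state()['eef_pos'])
```

```text
{'camera_matrix': array([[371.64829954,   0.        , 320.69356126],
       [  0.        , 371.64829954, 235.60478955],
       [  0.        ,   0.        ,   1.        ]]), 'world_to_cam': array([[-7.56572585e-02,  9.97132947e-01, -1.36610422e-03,
         2.80055962e+02],
       [-9.59400940e-01, -7.31675333e-02, -2.72390067e-01,
         5.15648741e+02],
       [-2.71709065e-01, -1.92976440e-02,  9.62185941e-01,
        -2.53559902e+02],
       [ 0.00000000e+00,  0.00000000e+00,  0.00000000e+00,
         1.00000000e+00]])}
blue {'n': 4726, 'c': array([ 522.8, -233. ]), 'wh': array([90.5, 70.4]), 'yaw': 4.2, 'med': array([ 518.5, -234.1,   18.1])}
rib {'n': 742, 'c': array([ 522.5, -232.9]), 'wh': array([49.4, 13. ]), 'yaw': 4.3, 'med': array([ 521.2, -233.3,   47.9])}
frame {'n': 506, 'c': array([571.7,  78.3]), 'wh': array([86. , 75.8]), 'yaw': 15.8, 'med': array([562.6,  57.3,  39.6])}
bed {'n': 3202, 'c': array([567. ,  77.1]), 'wh': array([130.3, 121.9]), 'yaw': 15.7, 'med': array([529.7,  42.1,  24.2])}
[{'position': [468.3, -384.0, 49.2], 'confidence': 0.88}, {'position': [459.6, -516.9, -3.3], 'confidence': 0.67}, {'position': [525.2, -231.0, 53.2], 'confidence': 0.65}, {'position': [660.3, -309.9, 48.0], 'confidence': 0.63}] [ 523.75524743 -238.00169574  183.40264615]
```

View pics/w1.png

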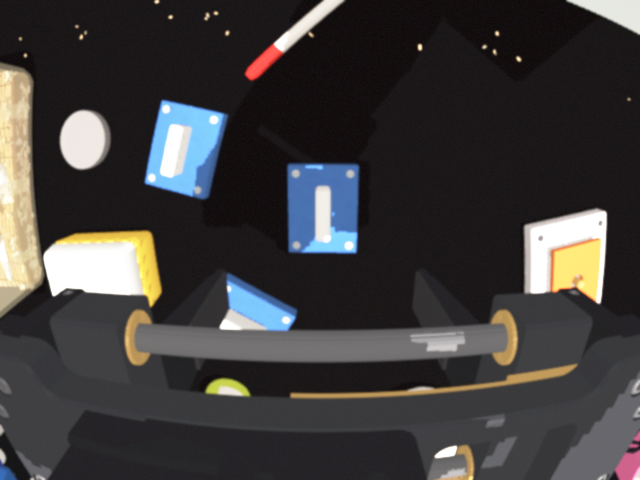

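The wrist view shows the cover at (323,208), between the look-alikes at (187,150) and (258,308). It measures (522.6,-233), yaw 4.3°, which agrees with the overhead view. Centring, descending and gripping.

>>> arm_command --rows '[[[0.003,0.02,0],0],[[0,0,0.16],0],[[0,0,0.16],0],[[0,0,0.16],0],[[0,0,0.1],0]]'

```text
t: 3.7
eef_pos: [521.6, -225.9, 36.6]
tcp_rot: [3.14, -0.002, -3.062]
ft_force: [0.6, 0.3, -0.4]
opening: 0.997
grip_force: 0.0
```

>>> arm_command --rows '[[[0,0,0.03],0],[[0,0,0.03],0],[[0,0,0],0],[[0,0,0],0],[[0,0,0],0]]'

```text
t: 4.2
eef_pos: [523.0, -228.5, 24.9]
tcp_rot: [-3.141, 0.002, -3.063]
ft_force: [-0.9, 0.4, -0.4]
opening: 1.0
grip_force: 0.0
```

>>> arm_command --rows '[[[0,0,0],0],[[0,0,0],0],[[0,0,0],0],[[0,0,0],0],[[0,0,0],0]]' --claw 0

```text
t: 4.7
eef_pos: [522.5, -228.4, 23.7]
tcp_rot: [3.142, 0.0, -3.063]
ft_force: [1.0, 0.1, -0.0]
opening: 0.64
grip_force: 0.0
```

>>> arm_command --rows '[[[0,0,0],0],[[0,0,0],0],[[0,0,0],0],[[0,0,0],0],[[0,0,0],0]]'

```text
t: 5.2
eef_pos: [522.5, -228.3, 23.7]
tcp_rot: [3.142, 0.0, -3.063]
ft_force: [0.8, -0.1, -0.2]
opening: 0.214
grip_force: 0.0
```

>>> arm_command --rows '[[[0,0,0],0],[[0,0,0],0],[[0,0,0],0],[[0,0,0],0],[[0,0,0],0]]'

```text
t: 5.7
eef_pos: [522.5, -228.3, 23.7]
tcp_rot: [3.142, 0.0, -3.063]
ft_force: [2.0, -0.4, 0.4]
opening: 0.0
grip_force: 0.0
```

>>> arm_command --rows '[[[0,0,-0.08],0],[[0,0,-0.16],0],[[0,0,-0.16],0],[[0,0,0],0],[[0,0,0],0]]'

```text
t: 6.2
eef_pos: [522.6, -228.4, 124.3]
tcp_rot: [-3.141, 0.001, -3.063]
ft_force: [-0.2, 0.5, -0.5]
opening: 0.005
grip_force: 0.0
```

Run:
```python
from h import *
s=state(); e=s['eef_pos']
im,P=cloud('wrist'); P0=P.copy()
P0[...,2]-=e[2]-23.7
print(e,s['tcp_rot'],s['opening'],s['grip_force'],s['ft_force'])
for k,m in masks(im,P0,e[:2],(577,80)).items(): print(k,rect(P,m) if m.sum()>5 else m.sum())
for k,m in masks(im,P,e[:2],(577,80)).items(): print('abs',k,rect(P,m) if m.sum()>5 else m.sum())
```

```text
[ 522.61188899 -228.40762008  124.25818759] [-3.14075684e+00  1.34235282e-03 -3.06313698e+00] 0.00529608016210591 0.0 [-0.22766402  0.46903949 -0.54066437]
blue 0
rib 0
frame 0
bed 0
abs blue {'n': 6450, 'c': array([ 522.5, -233.1]), 'wh': array([90.7, 70.4]), 'yaw': 4.3, 'med': array([ 516.5, -234.3,   18.1])}
abs rib {'n': 1043, 'c': array([ 522.7, -233.5]), 'wh': array([49.9, 12.8]), 'yaw': 4.5, 'med': array([ 521. , -233.5,   47.9])}
abs frame {'n': 436, 'c': array([566. ,  74.5]), 'wh': array([75. , 74.2]), 'yaw': -76.6, 'med': array([543.1,  65.6,  39.2])}
abs bed {'n': 3212, 'c': array([561.4,  75.7]), 'wh': array([121.4, 118.1]), 'yaw': -74.0, 'med': array([525.2,  43.6,  24.2])}
```

The grip closed on nothing: opening is 0 and the cover has not moved. I'll look before retrying.

Run:
```python
from h import *
s=state(); print(s['eef_pos'],s['joints'],s['opening'])
im,_=viewer.read_camera('wrist'); im2,_=viewer.read_camera('side')
a=cv2.resize(im2[200:440,240:480,::-1],(480,480),interpolation=2)
cv2.imwrite('pics/w2.png',cv2.resize(np.hstack([im[:,:,::-1],a]),(800,343)))
c=viewer.get_calibration('wrist')['world_to_cam']; R=c[:3,:3]; print('cam pos',-R.T@c[:3,3],'axis',-R[2])
```

```text
[ 522.15618138 -228.14123018  123.21213301] [-5.27891827e-01  4.82472415e-01  1.76352027e+00  1.37160504e-04
  8.96079530e-01 -2.17719207e+00] 0.0025281375518363025
cam pos [ 445.41084761 -234.28423895  323.80591606] axis [ 0.26870347  0.02330143 -0.96294106]
```

View pics/w2.png

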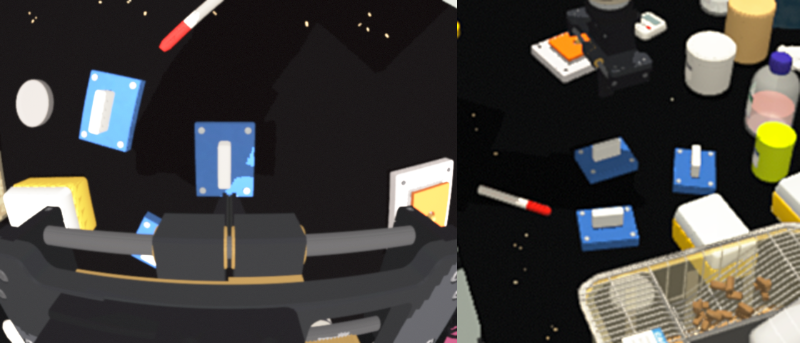

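The wrist view (left) shows the shut fingertips near full-frame pixel (320,275), above a cover that has not moved. In the side view the gripper looks farther off than expected. I'll compare the projected TCP with the visible tips.

Run:
```python
from h import *
def proj(c,p):
    cal=viewer.get_calibration(c);T=cal['world_to_cam'];K=cal['camera_matrix']
    q=T[:3,:3]@np.array(p)+T[:3,3]; x,y,z=q[0],-q[1],-q[2]
    if c=='wrist':
        r=np.hypot(x,y);t=np.arctan2(r,z); return K[0,2]+K[0,0]*t*x/r,K[1,2]+K[1,1]*t*y/r
    return K[0,2]+K[0,0]*x/z,K[1,2]+K[1,1]*y/z
e=state()['eef_pos']; print(e)
for c in('wrist','side','top'): print(c,'tip',proj(c,e),'30 behind',proj(c,e+[0,0,30]),'rib',proj(c,(522.6,-233.3,48)))
im,P=cloud('wrist')
for v in range(255,330,8): print(v,[np.round(P[v,u]).tolist() for u in(312,320,328)])
im,P=cloud('side')
m=(np.hypot(P[...,0]-e[0],P[...,1]-e[1])<110)&(P[...,2]>70)&(P[...,2]<260)
vs,us=np.where(m);print(m.sum(),us.min(),us.max(),vs.min(),vs.max())
for lo in range(100,220,15):
    k=m&(P[...,2]>=lo)&(P[...,2]<lo+15); q=P[k]
    if len(q): print(lo,len(q),q.min(0).round(),q.max(0).round())
```

```text
[ 521.93137718 -228.01996411  122.45158776]
wrist tip (np.float64(320.34870399267123), np.float64(269.497867814801)) 30 behind (np.float64(320.4364182517257), np.float64(290.66456064929645)) rib (np.float64(313.30941843274303), np.float64(235.33723501815547))
side tip (np.float64(343.45480989166396), np.float64(274.77594844697)) 30 behind (np.float64(343.7191862148203), np.float64(265.13010753751377)) rib (np.float64(343.81941558029837), np.float64(299.0019334153829))
top tip (np.float64(377.82021228690473), np.float64(225.3649940502939)) 30 behind (np.float64(378.8512020783761), np.float64(221.78013157827337)) rib (np.float64(376.8541561493681), np.float64(233.05763743567107))
255 [[538.0, -233.0, 49.0], [538.0, -227.0, 48.0], [548.0, -219.0, 18.0]]
263 [[545.0, -233.0, 48.0], [545.0, -226.0, 47.0], [555.0, -219.0, 18.0]]
271 [[510.0, -233.0, 156.0], [563.0, -225.0, 18.0], [510.0, -225.0, 155.0]]
279 [[510.0, -233.0, 167.0], [512.0, -229.0, 162.0], [509.0, -226.0, 168.0]]
287 [[510.0, -233.0, 175.0], [512.0, -229.0, 171.0], [510.0, -226.0, 175.0]]
295 [[510.0, -232.0, 184.0], [512.0, -229.0, 180.0], [510.0, -226.0, 183.0]]
303 [[487.0, -233.0, 239.0], [512.0, -229.0, 187.0], [486.0, -229.0, 240.0]]
311 [[488.0, -233.0, 242.0], [513.0, -229.0, 193.0], [487.0, -229.0, 243.0]]
319 [[488.0, -233.0, 246.0], [516.0, -229.0, 194.0], [488.0, -229.0, 245.0]]
327 [[487.0, -233.0, 251.0], [519.0, -228.0, 194.0], [488.0, -229.0, 249.0]]
715 316 376 213 268
145 26 [ 509. -237.  150.] [ 534. -226.  160.]
160 33 [ 509. -240.  160.] [ 529. -224.  175.]
175 31 [ 509. -242.  176.] [ 519. -225.  189.]
190 30 [ 509. -244.  191.] [ 517. -219.  204.]
205 4 [ 509. -245.  206.] [ 511. -228.  210.]
```

The cameras put the shut fingertips at z ≈ 150 mm while the reported TCP is at 122.5 mm. So the real tips sit about 27 mm above the reported TCP, and the first grasp closed just over the rib, which fits. I'll use the camera-measured offset: open, shift −4.5 mm in y and go lower, watching the force.

>>> arm_command --rows '[[[0,-0.018,0],0],[[0,0,0],0],[[0,0,0],0],[[0,0,0],0],[[0,0,0],0]]' --claw 0.6

```text
t: 6.95
eef_pos: [522.8, -232.8, 123.7]
tcp_rot: [3.142, 0.0, -3.063]
ft_force: [0.4, 0.2, 0.0]
opening: 0.366
grip_force: 0.0
```

>>> arm_command --rows '[[[0,0,0.08],0],[[0,0,0.08],0],[[0,0,0.08],0],[[0,0,0.08],0],[[0,0,0],0]]'

```text
t: 7.45
eef_pos: [521.8, -232.2, 41.7]
tcp_rot: [3.139, -0.003, -3.063]
ft_force: [-0.3, -0.2, 0.1]
opening: 0.599
grip_force: 0.0
```

Run:
```python
from h import *
s=state(); e=s['eef_pos']; print(s['t'],e,s['opening'],s['ft_force'])
for c in('wrist','side'):
    im,P=cloud(c)
    m=(np.hypot(P[...,0]-e[0],P[...,1]-e[1])<75)&(P[...,2]>54)&(P[...,2]<200)
    for lo in range(55,110,8):
        q=P[m&(P[...,2]>=lo)&(P[...,2]<lo+8)]
        if len(q): print(c,lo,len(q),q.min(0).round(),q.max(0).round())
```

```text
7.45 [ 521.79496784 -232.18893172   41.71576338] 0.5986477096214493 [-0.25185745 -0.18021059  0.1484781 ]
wrist 71 256 [ 507. -266.   72.] [ 533. -200.   79.]
wrist 79 389 [ 507. -268.   79.] [ 534. -198.   87.]
wrist 87 487 [ 507. -268.   87.] [ 534. -197.   95.]
wrist 95 548 [ 506. -269.   95.] [ 533. -197.  103.]
wrist 103 579 [ 507. -271.  103.] [ 528. -195.  111.]
side 63 2 [ 524. -265.   71.] [ 526. -264.   71.]
side 71 29 [ 510. -271.   72.] [ 537. -202.   78.]
side 79 38 [ 508. -271.   79.] [ 536. -196.   87.]
side 87 28 [ 507. -272.   87.] [ 535. -201.   95.]
side 95 34 [ 508. -275.   95.] [ 537. -200.  103.]
side 103 19 [ 507. -276.  103.] [ 533. -200.  111.]
```

Both cameras confirm it with the fingers open: tips at z ≈ 71 with 42 reported. Going down 47 mm puts the tips near 24, over the plate at 18.

>>> arm_command --rows '[[[0,0,0.07],0],[[0,0,0.06],0],[[0,0,0.04],0],[[0,0,0.02],0],[[0,0,0],0]]'

```text
t: 8.05
eef_pos: [522.9, -232.8, -3.7]
tcp_rot: [3.141, -0.0, -3.063]
ft_force: [0.1, 0.2, 0.1]
opening: 0.6
grip_force: 0.0
```

>>> arm_command --rows '[[[0,0,0],0],[[0,0,0],0],[[0,0,0],0],[[0,0,0],0],[[0,0,0],0]]' --claw 0

```text
t: 8.55
eef_pos: [522.9, -232.8, -3.6]
tcp_rot: [-3.142, 0.0, -3.063]
ft_force: [-0.3, 0.2, -0.0]
opening: 0.235
grip_force: 0.0
```

>>> arm_command --rows '[[[0,0,0],0],[[0,0,0],0],[[0,0,0],0],[[0,0,0],0],[[0,0,0],0]]'

```text
t: 9.05
eef_pos: [522.9, -232.9, -3.7]
tcp_rot: [3.142, 0.0, -3.063]
ft_force: [-1.4, -1.0, 2.4]
opening: 0.145
grip_force: 30.0
```

Gripped: opening 13.8 mm (the rib is 14), 30 N. Underside height = reported z + 3.7. Lifting, turning to the holder's yaw, and stopping short to re-measure the holder and the held cover.

>>> arm_command --rows '[[[0,0,-0.06],0],[[0,0,-0.12],0],[[0,0,-0.12],0],[[0,0,-0.1],-0.031],[[0,0,0],-0.031]]'

```text
t: 9.55
eef_pos: [524.0, -233.4, 99.2]
tcp_rot: [-3.138, 0.003, -2.864]
ft_force: [0.9, 1.0, -2.8]
opening: 0.146
grip_force: 30.0
```

>>> arm_command --rows '[[[-0.097,0.117,0],0],[[-0.097,0.117,0],0],[[-0.097,0.117,0],0],[[-0.097,0.117,0],0],[[-0.097,0.117,0],0]]'

```text
t: 10.05
eef_pos: [600.2, -57.7, 95.8]
tcp_rot: [3.141, -0.001, -2.868]
ft_force: [0.3, -0.3, -1.3]
opening: 0.145
grip_force: 30.0
```

>>> arm_command --rows '[[[0,0,0],0],[[0,0,0],0],[[0,0,0],0],[[0,0,0],0],[[0,0,0],0]]'

```text
t: 10.55
eef_pos: [599.9, -60.2, 96.2]
tcp_rot: [3.142, -0.0, -2.87]
ft_force: [-0.6, -0.1, -1.9]
opening: 0.142
grip_force: 30.0
```

```bash
cat >> h.py <<'E'
def look(c,save=None):
    s=state(); e=s['eef_pos']; im,P=cloud(c)
    if save: cv2.imwrite(save,im[:,:,::-1])
    print(c,'t',s['t'],'e',e.round(1),'yaw',np.degrees(s['tcp_rot'][2]).round(2),'F',np.round(s['ft_force'],1),'op',round(s['opening'],3))
    Q=P.copy(); Q[...,2]-=e[2]+3.7   # held cover heights
    a=masks(im,Q,e[:2],e[:2]); b=masks(im,P,(0,0),(577.2,80.9))
    for k,m in(('blue',a['blue']),('rib',a['rib']),('frame',b['frame']),('bed',b['bed'])): print(' ',k,rect(P,m) if m.sum()>5 else m.sum())
    print('  pin',[(np.round(r['position'],1),round(r['confidence'],2)) for r in models.mark_of(c,'pin_top')[:1]])
    m=a['blue'];p=P[m];p=p[~np.isnan(p[:,0])]
    if len(p)>50: # plate tilt
        k=np.linalg.lstsq(np.c_[p[:,:2]-p[:,:2].mean(0),np.ones(len(p))],p[:,2],rcond=None)[0]; print('  slope deg',np.degrees(k[:2]).round(2))
    return im,P
E
python3 - <<'E'
from h import *
look('wrist','pics/w3.png'); look('top'); look('side')
E
```

```text
wrist t 10.55 e [599.9 -60.2  96.2] yaw -164.42 F [-0.6 -0.1 -1.9] op 0.142
  blue {'n': 10539, 'c': array([582.4, -64.8]), 'wh': array([70.4, 54.8]), 'yaw': -74.4, 'med': array([575.7, -69.6, 118.1])}
  rib {'n': 2376, 'c': array([593.2, -61.9]), 'wh': array([36.8, 14.1]), 'yaw': 15.8, 'med': array([590.8, -62.4, 147.8])}
  frame {'n': 9137, 'c': array([577.2,  80.1]), 'wh': array([96.2, 76.6]), 'yaw': 16.2, 'med': array([573.9,  75.2,  40.3])}
  bed {'n': 9692, 'c': array([573.8,  79.4]), 'wh': array([143.1, 120.7]), 'yaw': 15.9, 'med': array([544.6,  46.3,  24.3])}
  pin [(array([578.6,  81.1,  45. ]), 0.58)]
  slope deg [0.92 0.37]
top t 10.65 e [600.  -59.9  96.3] yaw -164.4 F [ 0.2  0.4 -2.1] op 0.147
  blue 0
  rib 0
  frame 0
  bed 2
  pin []
side t 10.75 e [600.1 -59.7  96.3] yaw -164.38 F [-0.   0.2 -3. ] op 0.143
  blue {'n': 341, 'c': array([602.5, -65.5]), 'wh': array([94.6, 69. ]), 'yaw': 16.6, 'med': array([592.3, -78.9, 115.2])}
  rib {'n': 31, 'c': array([583. , -66.7]), 'wh': array([25.1, 15.6]), 'yaw': 69.4, 'med': array([582.8, -67.6, 144.1])}
  frame {'n': 461, 'c': array([576.7,  78.6]), 'wh': array([100.1,  84.9]), 'yaw': 15.7, 'med': array([566.4,  81.2,  37.6])}
  bed {'n': 473, 'c': array([576.6,  76.7]), 'wh': array([155.6, 127.1]), 'yaw': 16.1, 'med': array([529. ,  46.7,  21.2])}
  pin [(array([579.4,  80.3,  49.1]), 0.86)]
  slope deg [0.2  0.31]
```

View pics/w3.png

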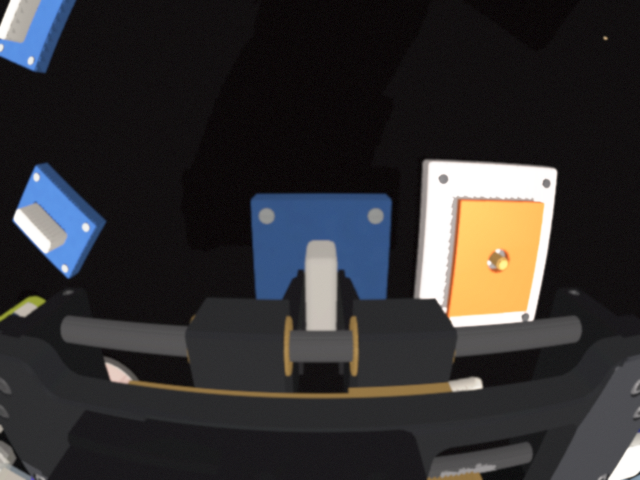

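The wrist view shows the held cover level at (320,250), slope under 1°, and the holder fully visible with its pin at (497,260). Cover centre is (599.4,-60.1) with yaw 15.6°; frame and pin are at (577.3,80.3) with yaw ≈ 15.9°. Moving to 20 mm short of the pin along the holder's y, then lowering.

>>> arm_command --rows '[[[-0.017,0.121,0],-0.002],[[-0.017,0.121,0],0],[[-0.017,0.121,0],0],[[-0.017,0.121,0],0],[[0,0,0],0]]'

```text
t: 11.35
eef_pos: [582.6, 64.7, 96.3]
tcp_rot: [3.141, -0.0, -2.859]
ft_force: [0.7, 0.2, -2.3]
opening: 0.145
grip_force: 30.0
```

>>> arm_command --rows '[[[0,0,0.05],0],[[0,0,0.05],0],[[0,0,0.05],0],[[0,0,0.02],0],[[0,0,0],0]]'

```text
t: 11.85
eef_pos: [582.8, 61.2, 52.4]
tcp_rot: [3.141, -0.002, -2.863]
ft_force: [-0.4, -0.9, -1.9]
opening: 0.145
grip_force: 30.0
```

Run:
```python
from h import *
look('wrist'); look('side')
```

```text
wrist t 11.85 e [582.8  61.2  52.4] yaw -164.04 F [-0.4 -0.9 -1.9] op 0.145
  blue {'n': 10376, 'c': array([565.5,  55.9]), 'wh': array([69.3, 54.9]), 'yaw': -74.3, 'med': array([558.7,  50.5,  74.3])}
  rib {'n': 2449, 'c': array([576.6,  59.7]), 'wh': array([37.7, 14.6]), 'yaw': 14.8, 'med': array([574.3,  58.9, 104. ])}
  frame {'n': 3548, 'c': array([566.2,  77.8]), 'wh': array([75.1, 73.6]), 'yaw': -74.2, 'med': array([546.1, 102.7,  40.3])}
  bed {'n': 11314, 'c': array([557.1,  75.1]), 'wh': array([120.4, 108.2]), 'yaw': -74.1, 'med': array([523.9,  78. ,  24.2])}
  pin [(array([585. ,  61.3,  54.6]), 0.74)]
  slope deg [0.82 0.4 ]
side t 11.95 e [583.4  61.4  53.7] yaw -164.01 F [-0.1 -0.4 -1.8] op 0.144
  blue {'n': 304, 'c': array([582.9,  57.4]), 'wh': array([95.3, 78.6]), 'yaw': 13.4, 'med': array([571.7,  43.4,  72.5])}
  rib {'n': 25, 'c': array([569. ,  55.1]), 'wh': array([26.8, 13.6]), 'yaw': 48.2, 'med': array([566.2,  50.2, 103. ])}
  frame {'n': 162, 'c': array([565.7,  54. ]), 'wh': array([116.2,  66.4]), 'yaw': -25.4, 'med': array([544. ,  51.4,  36.4])}
  bed {'n': 635, 'c': array([577.,  76.]), 'wh': array([157.6, 124.9]), 'yaw': 13.8, 'med': array([547.5,  43.5,  21. ])}
  pin [(array([578.2,  83.4,  49.1]), 0.72)]
  slope deg [0.13 0.02]
```

>>> arm_command --rows '[[[0,0,0.012],0],[[0,0,0.012],0],[[0,0,0.006],0],[[0,0,0.004],0],[[0,0,0],0]]'

```text
t: 12.55
eef_pos: [583.2, 61.8, 45.3]
tcp_rot: [3.141, -0.0, -2.862]
ft_force: [-0.6, -0.2, -1.6]
opening: 0.145
grip_force: 30.0
```

>>> arm_command --rows '[[[0,0,0.002],0],[[0,0,0.002],0],[[0,0,0],0],[[0,0,0],0],[[0,0,0],0]]'

```text
t: 13.05
eef_pos: [583.4, 61.7, 45.0]
tcp_rot: [-3.141, 0.001, -2.862]
ft_force: [-2.7, -1.3, 7.9]
opening: 0.149
grip_force: 30.0
```

In contact with the pin: fz rose about 10 N at underside ≈ 48.8, the height given for riding on the pin. Easing the push slightly and sliding along +y; about 19.4 mm to go.

>>> arm_command --rows '[[[0,0,-0.001],0],[[0,0.012,0],0],[[0,0.012,0],0],[[0,0.012,0],0],[[0,0.012,0],0]]'

```text
t: 13.55
eef_pos: [580.9, 73.1, 45.2]
tcp_rot: [-3.141, 0.002, -2.862]
ft_force: [1.4, -2.9, 4.2]
opening: 0.143
grip_force: 30.0
```

>>> arm_command --rows '[[[0,0.006,0],0],[[0,0.006,0],0],[[0,0.004,0],0],[[0,0.004,0],0],[[0,0,0],0]]'

```text
t: 14.05
eef_pos: [577.9, 78.4, 43.9]
tcp_rot: [3.141, -0.002, -2.862]
ft_force: [-0.2, -0.3, -2.6]
opening: 0.145
grip_force: 30.0
```

The vertical force has gone back to free weight, so the socket mouth has reached the pin. Finishing the last 2 mm and letting it down gently.

>>> arm_command --rows '[[[0,0.004,0],0],[[0,0.003,0.002],0],[[0,0,0.006],0],[[0,0,0.006],0],[[0,0,0],0]]'

```text
t: 14.55
eef_pos: [578.0, 79.7, 40.7]
tcp_rot: [3.141, -0.0, -2.862]
ft_force: [-0.5, -0.9, -1.4]
opening: 0.146
grip_force: 30.0
```

>>> arm_command --rows '[[[0,0,0.006],0],[[0,0,0.006],0],[[0,0,0.004],0],[[0,0,0.002],0],[[0,0,0],0]]'

```text
t: 15.05
eef_pos: [578.1, 79.7, 36.4]
tcp_rot: [3.142, -0.0, -2.862]
ft_force: [-0.2, -0.8, -2.2]
opening: 0.146
grip_force: 30.0
```

Run:
```python
from h import *
look('wrist','pics/w4.png'); s=state(); print(s['eef_pos'],s['ft_force'],s['moment'],s['grip_force'])
```

```text
wrist t 15.05 e [578.1  79.7  36.4] yaw -163.99 F [-0.2 -0.8 -2.2] op 0.146
  blue {'n': 10210, 'c': array([560.7,  74.9]), 'wh': array([68.2, 55.1]), 'yaw': -74.1, 'med': array([553.8,  69.8,  58.3])}
  rib {'n': 2447, 'c': array([571.4,  78.1]), 'wh': array([37.4, 14.7]), 'yaw': 14.5, 'med': array([569.3,  77.5,  88. ])}
  frame {'n': 991, 'c': array([533.,  68.]), 'wh': array([74.2,  5.2]), 'yaw': -75.3, 'med': array([532.5,  67.3,  40.1])}
  bed {'n': 15751, 'c': array([554.2,  74.3]), 'wh': array([120.5, 102.3]), 'yaw': -74.1, 'med': array([528. ,  65.3,  24.2])}
  pin []
  slope deg [0.84 0.31]
[578.14284755  79.76313184  36.50653368] [ 0.29936275  0.12002295 -2.72668993] [ 0.00629604  0.011896   -0.00258103] 29.99961018562317
```

Dropped on: underside at 40.3 over the frame at 40.1, no side force. Pressing the 4 mm in small steps.

>>> arm_command --rows '[[[0,0,0.004],0],[[0,0,0.004],0],[[0,0,0.004],0],[[0,0,0.003],0],[[0,0,0],0]]'

```text
t: 15.65
eef_pos: [578.2, 79.8, 33.1]
tcp_rot: [-3.142, 0.001, -2.862]
ft_force: [-2.3, -0.7, 7.2]
opening: 0.149
grip_force: 30.0
```

>>> arm_command --rows '[[[0,0,0.002],0],[[0,0,0],0],[[0,0,0],0],[[0,0,0],0],[[0,0,0],0]]'

```text
t: 16.15
eef_pos: [578.3, 79.7, 32.8]
tcp_rot: [-3.141, 0.001, -2.862]
ft_force: [-2.5, 0.6, 7.8]
opening: 0.146
grip_force: 30.0
```

>>> arm_command --rows '[[[0,0,0.002],0],[[0,0,0.002],0],[[0,0,0],0],[[0,0,0],0],[[0,0,0],0]]'

```text
t: 16.65
eef_pos: [578.3, 79.8, 32.2]
tcp_rot: [-3.141, 0.001, -2.862]
ft_force: [-3.9, -0.2, 12.7]
opening: 0.148
grip_force: 30.0
```

>>> arm_command --rows '[[[0,0,0.002],0],[[0,0,0],0],[[0,0,0],0],[[0,0,0],0],[[0,0,0],0]]'

```text
t: 17.15
eef_pos: [578.3, 79.8, 32.2]
tcp_rot: [-3.141, 0.001, -2.862]
ft_force: [-5.8, -0.3, 18.3]
opening: 0.149
grip_force: 30.0
```

The z reading stays at 32.2 while the force jumps to 18 N, so it is on the stop. Checking plate height, tilt and surroundings.

Run:
```python
from h import *
look('wrist'); look('side','pics/side_end.png')
s=state(); print(s['eef_pos'],s['ft_force'],s['grip_force'])
```

```text
wrist t 17.15 e [578.3  79.8  32.2] yaw -163.98 F [-5.8 -0.3 18.3] op 0.149
  blue {'n': 10245, 'c': array([560.7,  74.9]), 'wh': array([68.5, 54.8]), 'yaw': -73.8, 'med': array([553.9,  69.9,  54.1])}
  rib {'n': 2455, 'c': array([571.7,  78.2]), 'wh': array([37.2, 14.7]), 'yaw': 15.0, 'med': array([569.6,  77.5,  83.8])}
  frame {'n': 991, 'c': array([533.1,  68.2]), 'wh': array([74.8,  5.2]), 'yaw': -75.1, 'med': array([532.2,  69.3,  36. ])}
  bed {'n': 16624, 'c': array([577.2,  80.9]), 'wh': array([150. , 120.8]), 'yaw': 16.0, 'med': array([528.2,  66.1,  24.2])}
  pin []
  slope deg [0.84 0.32]
side t 17.25 e [578.3  79.8  32.2] yaw -163.98 F [-6.  -0.5 18.3] op 0.148
  blue {'n': 292, 'c': array([576.9,  75.3]), 'wh': array([94.1, 76.3]), 'yaw': 12.8, 'med': array([567.9,  61.6,  51.1])}
  rib {'n': 23, 'c': array([576.1,  74. ]), 'wh': array([45.5, 19.5]), 'yaw': 18.6, 'med': array([561.8,  70.8,  81.3])}
  frame {'n': 62, 'c': array([563.9,  51.3]), 'wh': array([118.2,  64.4]), 'yaw': -26.3, 'med': array([547.6,  46.9,  32.3])}
  bed {'n': 618, 'c': array([577.4,  76.9]), 'wh': array([154.1, 126. ]), 'yaw': 15.3, 'med': array([549.3,  42.7,  21.2])}
  pin [(array([575.8,  82.5,  46.4]), 0.93)]
  slope deg [ 0.05 -0.45]
[578.33592162  79.76544461  32.19251084] [-5.98129907 -1.09448625 17.44020443] 30.00356376171112
```

View pics/side_end.png

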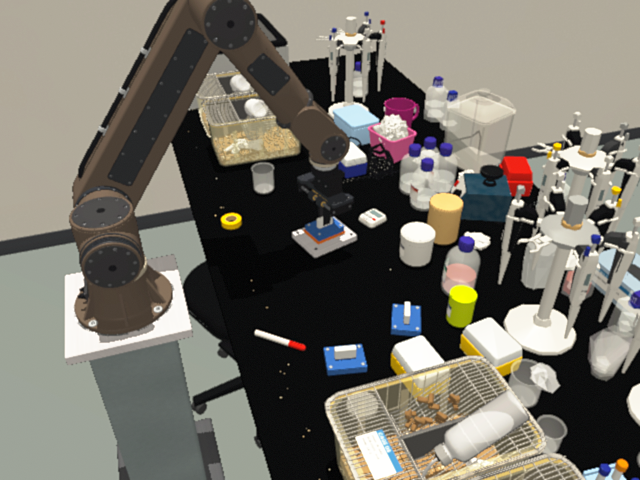

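The frame top reads 36.0 mm (down from 40.1, so fully down on its stop) and the plate underside is at 36.1. The cover is held with 30 N grip and about 18 N push. The side view shows the cover seated on the holder at (325,230), and the timer, tape, marker, beaker and other covers have not moved. Handing in.

```bash
python3 -c "
from cell import env
print(env.job_done())"
```

```text
the job is handed in; nothing more can be done
None
```

The cover is seated on the pin, with the orange frame pressed 4 mm down onto its stop and the gripper still holding it at about 18 N; the job was handed in at about 17 s, after the first grasp closed on nothing and had to be repeated lower.

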